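# Spin the index wheel and brake it with its tab in the fork

## Task

Check that the index wheel runs freely: flick it by one of its upright pins so that it spins counterclockwise (seen from above), and let its tab run past the two-post fork at least once with nothing touching the wheel. Then, on a later pass, brake the spinning wheel with a fingertip so that it stops with the tab between the two posts, and finish still pressing the fingertip on the wheel to hold it there. After the first free pass the wheel must come to rest nowhere else, so do not stop it short, let it run down or nudge it into place; grip nothing, and leave the loose parts round the stand where they are.

Things in the scene. Friction and masses are not known exactly. Their poses are not given: they have to be found in the camera images.
- stand: Fixed grey bearing stand of the wheel. Origin on the work surface, on the wheel's vertical axis; its x axis points from the wheel's axis to the middle of the fork, z up. Two upright steel posts (the fork, 12 mm square, 80 mm high) stand 162 mm from the axis with 70 mm clear gap between them.
- fork (a point): Middle of the gap between the two posts of the fork, 162 mm from the wheel's axis, level with the wheel's top face (58 mm above the surface). Fixed.
- disc_centre (a point): Centre of the wheel's top face, on its axis, 58 mm above the surface. A flat level dark steel disc, 240 mm in diameter, 8 mm thick, 0.4 to 0.65 kg, with a hub nut (40 mm wide, 16 mm high) and graduation lines at its edge. The top face is clear from 70 to 120 mm from the axis: a fingertip pressed down there with a few newtons stops it almost at once.
- spindle (a joint): How far the wheel with its spindle is pressed down, m: 0 (up) to 0.008. The spindle is sprung, so the wheel gives way downward under a press: about 2 to 5 N to start, then 3 N per mm, hard stop at 8 mm. It springs up again when let go.
- tab_tip (a point): Outer end of the wheel's only tab, at top-face height, 142 mm from the axis. The tab is 14 mm wide and sticks out 22 mm beyond the disc's edge, in the plane of the disc; it turns with the wheel and passes inside the posts without touching them.
- disc (a joint): Angle of the wheel, rad, unlimited, growing counterclockwise from above; starts between 0.6 and 4.0. At a multiple of 2 pi the tab points at the fork's middle; it is between the posts up to 0.2 rad either side. First free pass at 2 pi, to be stopped at 4 pi, 6 pi, .. 24 pi. Turns very freely: speed halves in about 8 to 13 s; stays where it is stopped.
- pin (a point): Top centre of the pin opposite the tab, 88 mm above the surface. Three upright steel pins, 10 mm in diameter and 30 mm tall, stand on the wheel 65 mm from its axis, at 60, 180 (this one) and 300 degrees counterclockwise from the tab.
- cap_5: Bystander, loose: the delivery valve cap, a flat brass-coloured round 38 mm wide and 12 mm tall, about 180 mm from the wheel's axis. Origin at the centre of its underside. Leave it alone.
- plunger_3: Bystander, loose: the plunger, a dark upright spool 27 mm wide and 50 mm tall, about 180 mm from the wheel's axis. Origin at the centre of its underside. Leave it alone.
- tappet_3: Bystander, loose: the roller tappet, bright metal, 41x30x34 mm, about 180 mm from the wheel's axis. Origin at the centre of its underside. Leave it alone.
- spring_6: Bystander, loose: the upright coil spring, 29 mm wide, 54 mm tall, about 180 mm from the wheel's axis. Origin at the centre of its underside. Leave it alone.
- seat_5: Bystander, loose: the spring seat, a dark cone-shaped ring 26 mm wide and 14 mm tall, about 180 mm from the wheel's axis. Origin at the centre of its underside. Leave it alone.

How it is judged:
By the outcome, as a careful person would: the job done as asked, in the order asked, and still so for the second after the job is handed in, while the arm keeps its last pose, push and grip.
It also fails if it takes over 61 s, if anything falls off the work surface, if the arm or the gripper's body presses on something with over 40 N, if the wrist force passes 120 N, or if a joint passes its speed limit or range.

## Robot

A 6-joint arm with a two-finger parallel gripper is mounted at the origin on a cart in front of the work surface, level with it; the furniture and walls round the work are solid. World frame = base frame: x ahead of the robot, y to its left, z up, the work surface at z = 0. Lengths are in mm, angles in rad, forces in N, time in s.
With the tool pointing down it reaches from about 375 to 975 mm from the base axis. Payload 3.8 kg.
Tool frame: the origin (TCP) lies on the centre line of the jaws, within the pads' length; the fingertips stand 19 mm ahead of it and the grasp point (between the pads) is the TCP; z points along the fingers, y is the line along which they close (so a half turn about z gives the same grasp; the last joint's range is limited). The gripper opens to 85 mm and grips with 20 to 120 N. Pads are 22 mm wide; open, the fingers measure 114 mm over their backs; the gripper's body (76 mm by 85 mm) begins 54 mm behind the grasp point. The pads swing forward as they close: fully open they stand 13 mm farther back than shut.
Start: joints at [1.3, 0.264, 1.604, -0, 1.274, -0.037], TCP at [156.379, 656.631, 250.28] pointing down, gripper open.
Joint ranges: [-2.63, 2.63], [-0.94, 2.18], [0.31, 2.57], [-1.31, 4.45], [0, 2.66], [-2.55, 2.55]. Speed limits (rad/s): [2.57, 2.57, 3.14, 3.14, 3.14, 3.14].

## Interface

Orientations are given as a unit quaternion [w, x, y, z].
In Python, from plant import env, viewer, job gives the robot as it stands. The module is installed in compiled form; this text tells all that it offers.
- The arm moves only by the shell command python3 -m pendant 'ROWS' [FORCE]. ROWS is JSON, a list that holds one entry, the list of rows, each a list of 7 numbers: the shift along the tool's x, y, z in mm, then the turn, a rotation vector about the tool's x, y, z in rad, then the gripper's target within -1 to 1 (fully open at 1, half-way at 0, shut at -1). A call has 1 to 10 rows; each row shifts and turns the commanded pose from where the row before left it, along the tool's axes as they then stand; what a row does not reach is not made up. A row lasts 1/10 s, in which the tool goes at most 50 mm and 8.59 degrees, less where a joint would pass 70% of its speed; a pose out of reach is approached as far as the arm can. A call is refused whole if a number of a shift passes 50 or a number of a turn 0.15, either way. A call with a gripper value outside its range is refused whole. The fingers move at their own pace and stop on an object; FORCE is the grip in N (left out, the last holds). Time passes only in rows, so rows that do not move let the fingers close. It gives the time, the measured TCP pose, the force, the opening and the grip force at its end, in the units of the state.
- env.read_state(): the state, without advancing time (a new reading comes with each control period).
- viewer.grab_frame(name): name is "side" or "top" or "wrist"; returns a dict with "frame" (480x640x3 uint8, blue, green, red), "depth" (480x640 float32, mm along the optical axis (not along the pixel's ray), 0 where there is no reading), "fx", "fy", "cx", "cy" (pixels), "dist" ([k1, k2, p1, p2, k3] as OpenCV has them; the pictures are not rectified), "R" (3x3) and "t" (3): a world point X has camera coordinates R X + t. Camera axes: x right, y down, z forward; pixel columns grow to the right and rows downward; lengths in mm; the calibration is good to about 2 mm. A picture is of the moment at which its call begins.
- job.job_done(): hands the job in; it is judged then, once.
The state is a dict: "time_s": time; "qpos": joint angles; "dq": joint speeds; "joint_efforts": joint torques, N m; "tcp_pos": TCP position; "eef_rot": TCP orientation; "ft_force": force on the tool from outside, world axes, zero at the start; "ft_torque": the same for the moment, N m; "grip_width": finger opening in mm; "finger_force": force on a finger pad.
Only numpy, scipy, OpenCV 4.12 (cv2) and the standard library are available. Lean on these libraries where they do the work, as an engineer would, in place of code of your own. Each camera call takes 0.05 s, during which the arm holds its last target. There are 200 camera calls.

## Working session

There is one attempt and no reset: what is moved stays moved. The work goes in short steps, Python scripts to look and compute and a shell command to move; the robot and the scene stay as the last step left them, time stands still between calls to the robot, and variables do not carry over. Pictures are saved under pics/ and viewed, at most 10 in all, crops included, and the job is handed in when it is done.

```bash
mkdir -p pics; python3 - <<'E'
from plant import env, viewer
import cv2,numpy as np
s=env.read_state();print(s)
a=[]
for n in("top","side"):
    f=viewer.grab_frame(n);np.savez(f"pics/{n}0.npz",**f);cv2.imwrite(f"pics/{n}0.png",f["frame"])
    R=np.array(f["R"]);print(n,f["fx"],f["cx"],f["cy"],f["dist"],R.round(3).tolist(),(-R.T@f["t"]).round(1))
E
```

```text
{'time_s': 0.0, 'qpos': array([ 1.30007601e+00,  2.64747530e-01,  1.60535725e+00,  1.34928879e-05,
        1.27368398e+00, -3.69136302e-02]), 'dq': array([-1.75519559e-04, -5.04305009e-05,  1.79660155e-03,  1.75828376e-04,
       -7.84588388e-04,  7.64185794e-04]), 'joint_efforts': array([ 3.43681877e-04, -5.15124714e+01, -3.67302239e+01,  1.06697262e-04,
        1.31706076e-02, -1.28326469e-06]), 'tcp_pos': array([156.21161383, 655.98208568, 248.97479975]), 'eef_rot': array([-1.74606928e-04,  1.16639150e-01,  9.93173753e-01, -1.08410352e-03]), 'ft_force': array([-0.70256591,  0.01643451,  1.11203161]), 'ft_torque': array([ 0.01645311, -0.02702975, -0.05071778]), 'finger_force': 0.0, 'grip_width': 85.7722645784722}
top 568.9103827849873 320.22835897375137 239.0574058438232 [-0.03893809  0.          0.          0.          0.        ] [[0.021, -1.0, 0.004], [-0.976, -0.021, -0.217], [0.217, 0.0, -0.976]] [ 361.8 -335.4  959.9]
side 563.2979051535922 312.07507020388744 244.11721570825625 [-0.12868358  0.          0.          0.          0.        ] [[0.958, -0.287, -0.024], [-0.139, -0.387, -0.911], [0.252, 0.876, -0.411]] [  264.9 -1243.6   514.1]
```

View pics/top0.png

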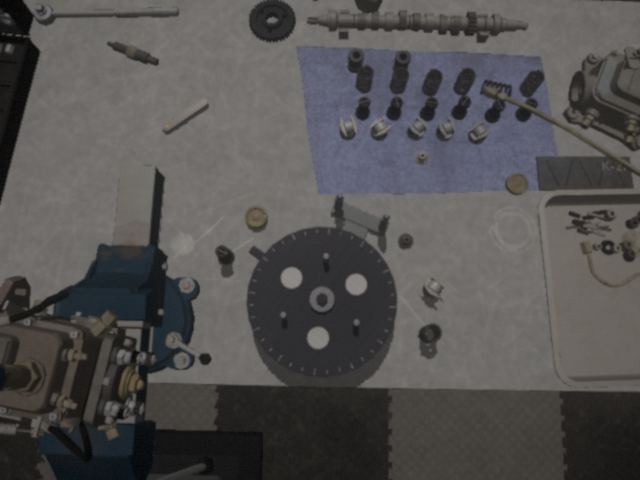

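View pics/side0.png

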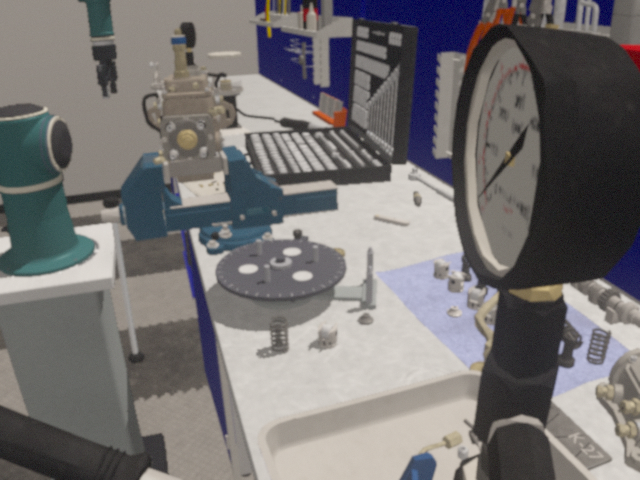

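```bash
cat > h.py <<'E'
import numpy as np,cv2
from plant import env,viewer
def arr(f): return np.array([[f['fx'],0,f['cx']],[0,f['fy'],f['cy']],[0,0,1.]]),np.array(f['dist']),np.array(f['R']),np.array(f['t'])
def onplane(f,px,z):
    K,d,R,t=arr(f);u=cv2.undistortPoints(np.array(px,float).reshape(-1,1,2),K,d).reshape(-1,2)
    r=np.c_[u,np.ones(len(u))]@R;c=-R.T@t
    return c+r*((z-c[2])/r[:,2])[:,None]
def cloud(f):
    K,d,R,t=arr(f);h,w=f['depth'].shape;v,u=np.mgrid[:h,:w]
    p=cv2.undistortPoints(np.c_[u.ravel(),v.ravel()].astype(float).reshape(-1,1,2),K,d).reshape(-1,2)
    D=np.array(f['depth']).ravel();X=(np.c_[p,np.ones(len(p))]*D[:,None]-t)@R
    X[D<=0]=np.nan
    return X.reshape(h,w,3)
def wrap(a): return (a+np.pi)%(2*np.pi)-np.pi
E
python3 - <<'E'
from h import *
f=dict(np.load('pics/top0.npz'));X=cloud(f)
print('posts',onplane(f,[(338,200),(385,219)],80).round(0).tolist())
print('pins',onplane(f,[(326,256),(283,315),(357,322)],88).round(0).tolist(),'tab',onplane(f,[(252,247)],58).round(0))
g=f['frame'].max(2).astype(np.uint8)
P=X.reshape(-1,3);m=(abs(P[:,2]-58)<5)&(P[:,1]<-180)&(P[:,1]>-520)&(P[:,0]<760)
print(m.sum());mm=m.reshape(480,640).astype(np.uint8)
n,l,st,c=cv2.connectedComponentsWithStats(mm);k=1+st[1:,4].argmax();print(st[k])
Q=X[l==k];
cn=max(cv2.findContours((l==k).astype(np.uint8),0,1)[0],key=cv2.contourArea).reshape(-1,2)
W=onplane(f,cn,58)[:,:2];c0=np.median(W,0)
for _ in range(5):
    r=np.hypot(*(W-c0).T);s=abs(r-np.median(r))<4;A=np.c_[2*W[s],np.ones(s.sum())];q=np.linalg.lstsq(A,(W[s]**2).sum(1),rcond=None)[0];c0=q[:2]
print('centre',c0,'r',np.sqrt(q[2]+c0@c0),'z',np.median(Q[:,2]))
# height maps
for n in('top','side'):
    f=dict(np.load(f'pics/{n}0.npz'));P=cloud(f).reshape(-1,3);P=P[~np.isnan(P[:,0])]
    print(n)
    for x in range(0,1000,100):
        print(x,[ (int(np.percentile(z,99)) if len(z:=P[(P[:,0]//100*100==x)&(P[:,1]//100*100==y)][:,2])>5 else None) for y in range(-700,800,100)])
E
```

```text
posts [[622.0, -362.0, 80.0], [592.0, -438.0, 80.0]]
pins [[529.0, -345.0, 88.0], [436.0, -281.0, 88.0], [427.0, -394.0, 88.0]] tab [[ 546. -225.   58.]]
17076
[  247   227   151   150 17015]
centre [ 463.82981468 -339.48972968] r 118.39517314921315 z 58.646597537306626
top
0 [-808, -808, -809, -808, -809, -480, None, None, None, None, None, -809, -809, -812, None]
100 [-807, -808, -809, -810, -809, -154, -53, -374, -673, None, None, -812, -810, -811, None]
200 [-808, -808, -810, -809, -808, 285, 371, 305, -811, None, None, None, None, None, None]
300 [4, 4, 60, 62, 61, 289, 428, None, None, None, None, None, None, None, None]
400 [4, 53, 62, 77, 72, 201, 372, 337, 4, 2, None, None, None, None, None]
500 [4, 32, 72, 82, 61, 50, 131, 121, 3, 4, None, None, None, None, None]
600 [14, 4, 12, 72, 13, 4, 100, 4, 4, 32, None, None, None, None, None]
700 [181, 141, 35, 34, 4, 4, 11, 4, 4, 53, None, None, None, None, None]
800 [52, 54, 54, 49, 4, 10, 12, 4, 4, 53, None, None, None, None, None]
900 [45, 45, 81, 63, 18, 13, 19, 22, 132, 129, None, None, None, None, None]
side
0 [None, None, None, None, None, 2, 333, 337, 2, -815, -811, -811, -811, 536, -812]
100 [None, None, None, None, None, 1, 144, 2, 1, -811, -811, -810, 346, 535, 342]
200 [None, None, None, None, None, 308, 377, 393, -812, -812, -811, -809, -811, -810, -809]
300 [2, 2, 59, 59, 59, 289, 447, 381, -253, 16, 15, 2, -26, -809, -810]
400 [2, 53, 59, 84, 86, 304, 368, 346, None, 18, 8, 5, None, None, None]
500 [2, 32, 71, 84, 59, 51, 128, 132, None, 53, 53, 53, 52, 54, 55]
600 [12, 2, 12, 73, 12, 1, 99, 1, None, 52, 50, 50, 51, 52, 53]
700 [2, 33, 35, 34, 2, 2, 9, 2, 2, 52, 44, 45, 47, 49, 54]
800 [51, 45, 49, 4, 2, 9, 14, 2, 50, 52, 47, 50, 50, 46, 54]
900 [446, 448, 2, 509, 499, 506, 396, 21, 430, 437, 433, 433, 434, 439, 386]
```

```bash
python3 -m pendant '[[[0,0,-50,0,0,0,-1],[0,0,-50,0,0,0,-1],[0,0,-50,0,0,0,-1],[0,0,-50,0,0,0,-1],[0,0,-50,0,0,0,-1],[0,0,0,0,0,0,-1]]]'
python3 -m pendant '[[[-42.5,-13.5,0,0,0,0,-1],[-42.5,-13.5,0,0,0,0,-1],[-42.5,-13.5,0,0,0,0,-1],[-42.5,-13.5,0,0,0,0,-1],[-42.5,-13.5,0,0,0,0,-1],[-42.5,-13.5,0,0,0,0,-1],[-42.5,-13.5,0,0,0,0,-1],[-42.5,-13.5,0,0,0,0,-1],[-42.5,-13.5,0,0,0,0,-1]]]'
```

```text
time_s: 0.7
tcp_pos: [156.7, 657.8, 510.5]
eef_rot: [0.001, 0.117, 0.993, 0.007]
ft_force: [0.4, 0.3, 1.4]
grip_width: 0.4
finger_force: 0.0
time_s: 1.6
tcp_pos: [501.6, 448.6, 499.4]
eef_rot: [-0.0, 0.117, 0.993, -0.0]
ft_force: [0.1, 0.3, -0.0]
grip_width: 0.1
finger_force: 0.0
```

```bash
python3 -m pendant '[[[-25,-40.3,0,0,0,0,-1],[-25,-40.3,0,0,0,0,-1],[-25,-40.3,0,0,0,0,-1],[-25,-40.3,0,0,0,0,-1],[-25,-40.3,0,0,0,0,-1],[-25,-40.3,0,0,0,0,-1],[-25,-40.3,0,0,0,0,-1],[-25,-40.3,0,0,0,0,-1],[-25,-40.3,0,0,0,0,-1],[-25,-40.3,0,0,0,0,-1]]]'
python3 -m pendant '[[[-3,-43.3,0,0,0,0,-1],[-3,-43.3,0,0,0,0,-1],[-3,-43.3,0,0,0,0,-1],[-3,-43.3,0,0,0,0,-1],[-3,-43.3,0,0,0,0,-1],[-3,-43.3,0,0,0,0,-1],[-3,-43.3,0,0,0,0,-1]]]'
```

```text
time_s: 2.6
tcp_pos: [650.4, -2.0, 499.5]
eef_rot: [-0.0, 0.117, 0.993, 0.0]
ft_force: [0.2, -0.1, 0.3]
grip_width: 0.1
finger_force: 0.0
time_s: 3.3
tcp_pos: [599.7, -301.5, 499.4]
eef_rot: [-0.0, 0.117, 0.993, 0.0]
ft_force: [0.6, 0.3, -0.2]
grip_width: -0.4
finger_force: 0.0
```

```bash
python3 -m pendant '[[[7.4,-14.7,42.9,0,0,0,-1],[7.4,-14.7,42.9,0,0,0,-1],[7.4,-14.7,42.9,0,0,0,-1],[7.4,-14.7,42.9,0,0,0,-1],[7.4,-14.7,42.9,0,0,0,-1],[7.4,-14.7,42.9,0,0,0,-1],[7.4,-14.7,42.9,0,0,0,-1],[0,0,0,0,0,0,-1]]]'
python3 - <<'E'
from h import *
F={n:viewer.grab_frame(n) for n in('top','side','wrist')}
for n,f in F.items(): np.savez(f'pics/{n}1.npz',**f)
a=F['top']['frame'][150:390,190:450];b=F['side']['frame'][150:390,180:440]
a=cv2.resize(a,(390,360));b=cv2.resize(b,(390,360))
cv2.imwrite('pics/c1.png',np.hstack([a,b]));print(env.read_state()['tcp_pos'])
cv2.imwrite('pics/w1.png',F['wrist']['frame'])
E
```

```text
time_s: 4.1
tcp_pos: [520.4, -385.7, 190.8]
eef_rot: [-0.007, 0.118, 0.993, 0.004]
ft_force: [-1.3, 0.9, -1.5]
grip_width: 0.1
finger_force: 0.0
[ 527.08826975 -388.15174635  201.42088471]
```

View pics/c1.png

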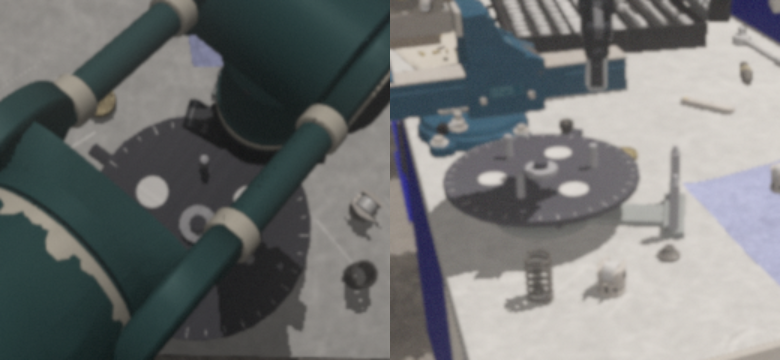

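View pics/w1.png

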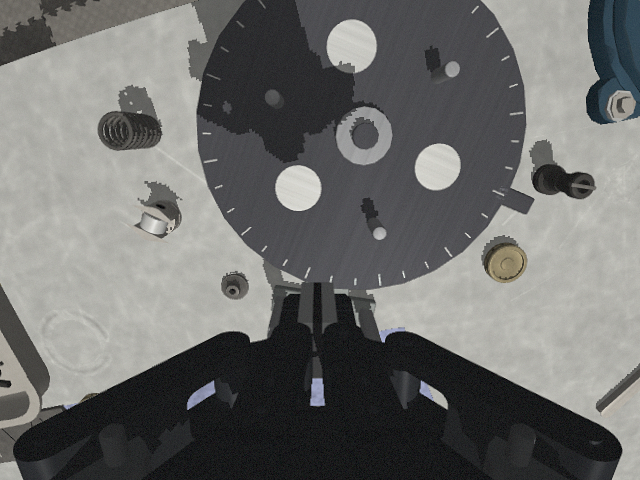

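```bash
python3 - <<'E'
from h import *
f=dict(np.load('pics/wrist1.npz'));R=f['R'];print('cam',(-R.T@f['t']).round(0))
print('pins',onplane(f,[(379,234),(453,69),(274,98)],88).round(0)[:,:2].tolist(),'hub',onplane(f,[(365,135)],74).round(0)[:,:2],'tab',onplane(f,[(529,207)],58).round(0)[:,:2])
print('tips',onplane(f,[(317,285)],180).round(0))
f=dict(np.load('pics/side1.npz'))
s=lambda p:(180+(p[0]-390)/1.5,150+p[1]/1.5)
print('side posts',onplane(f,[s((676,150)),s((684,140))],80).round(0)[:,:2].tolist(),'pins',onplane(f,[s((593,145)),s((520,178)),s((510,138))],88).round(0)[:,:2].tolist(),'tab?')
c=np.array([464,-340])
f=dict(np.load('pics/wrist1.npz'))
K,d,R,t=arr(f)
pr=lambda P:cv2.projectPoints(np.array(P,float),cv2.Rodrigues(R)[0],t,K,d)[0].reshape(-1,2).round(0).tolist()
print(pr([(464,-340,58),(464,-340,74),(622,-362,80),(592,-438,80)]))
E
```

```text
cam [ 457. -371.  323.]
pins [[530.0, -344.0], [437.0, -279.0], [429.0, -391.0]] hub [[ 464. -339.]] tab [[ 546. -223.]]
tips [[ 518. -385.  180.]]
side posts [[625.0, -379.0], [646.0, -355.0]] pins [[529.0, -347.0], [426.0, -405.0], [438.0, -293.0]] tab?
[[360.0, 135.0], [363.0, 135.0], [377.0, 346.0], [272.0, 334.0]]
```

```bash
python3 -m pendant '[[[0,0,30,0,0,0,-1],[0,0,30,0,0,0,-1],[0,0,25,0,0,0,-1],[0,0,15,0,0,0,-1],[0,0,9,0,0,0,-1],[0,0,0,0,0,0,-1],[0,0,0,0,0,0,-1]]]'
python3 - <<'E'
from h import *
F={n:viewer.grab_frame(n) for n in('side','wrist')}
for n,f in F.items(): np.savez(f'pics/{n}2.npz',**f)
b=cv2.resize(F['side']['frame'][200:320,200:400],(600,360))
cv2.imwrite('pics/c2.png',b);print(env.read_state()['tcp_pos'],env.read_state()['ft_force'])
E
```

```text
time_s: 4.95
tcp_pos: [527.4, -388.6, 92.8]
eef_rot: [0.001, 0.117, 0.993, -0.001]
ft_force: [0.2, 0.1, 0.8]
grip_width: -0.2
finger_force: 0.0
[ 527.27909794 -388.76355073   92.92342015] [-0.04130048  0.19233527 -0.08242066]
```

View pics/c2.png

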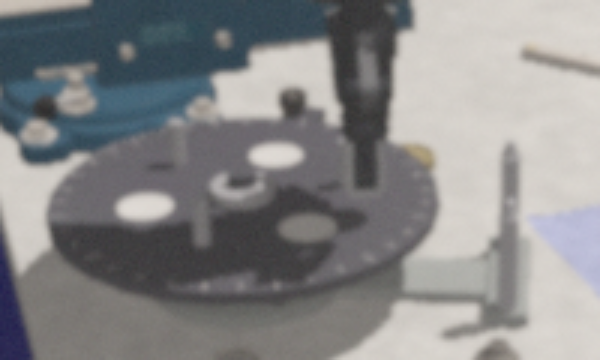

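```bash
python3 -m pendant '[[[1.2,4.9,0,0,0,0,-1],[2.1,8.8,0,0,0,0,-1],[3,12.6,0,0,0,0,-1],[3,12.6,0,0,0,0,-1],[3,12.6,0,0,0,0,-1],[0,0,0,0,0,0,-1],[0,0,-30,0,0,0,-1],[0,0,-25,0,0,0,-1]]]'
python3 - <<'E'
from h import *
for i in range(3):
  f=viewer.grab_frame('wrist');np.savez(f'pics/wr3_{i}.npz',**f);print(env.read_state()['time_s'])
s=viewer.grab_frame('side');np.savez(f'pics/side3.npz',**s);print(env.read_state()['time_s'],env.read_state()['tcp_pos'])
cv2.imwrite('pics/c3.png',np.hstack([cv2.resize(f['frame'],(400,300)),cv2.resize(s['frame'][200:320,200:360],(400,300))]))
E
```

```text
time_s: 5.85
tcp_pos: [525.6, -334.2, 145.8]
eef_rot: [-0.001, 0.116, 0.993, 0.0]
ft_force: [0.7, -0.3, 0.3]
grip_width: 0.4
finger_force: 0.0
5.9
5.95
6.0
6.05 [ 526.54532823 -335.23513087  146.68990142]
```

View pics/c3.png

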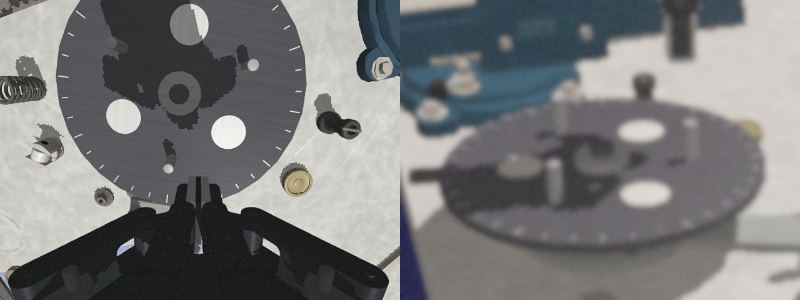

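```bash
cat >> h.py <<'E'
C=np.array([465,-339.]);FORK=-22.7
def holes(f,thr=150):
    g=f['frame'].min(2);K,d,R,t=arr(f)
    n,l,st,ce=cv2.connectedComponentsWithStats((g>thr).astype(np.uint8));out=[]
    for k in range(1,n):
        if st[k,4]<80: continue
        w=onplane(f,[ce[k]],58)[0,:2]-C;r=np.hypot(*w)
        if 40<r<85: out.append((np.degrees(np.arctan2(w[1],w[0])).round(1),r.round(0),int(st[k,4])))
    return out
def tab(f,z=58):
    "dark fraction on the ring outside the disc, by world angle"
    K,d,R,t=arr(f);a=np.radians(np.arange(0,360,1));r=np.arange(127,139,2.)
    A,Q=np.meshgrid(a,r);P=np.c_[(C[0]+Q*np.cos(A)).ravel(),(C[1]+Q*np.sin(A)).ravel(),np.full(A.size,z)]
    p=cv2.projectPoints(P,cv2.Rodrigues(R)[0],t,K,d)[0].reshape(-1,2).round().astype(int)
    ok=(p[:,0]>=0)&(p[:,0]<640)&(p[:,1]>=0)&(p[:,1]<480);v=np.full(len(p),255.)
    v[ok]=f['frame'].max(2)[p[ok,1],p[ok,0]]
    return np.median(v.reshape(A.shape),0)
E
python3 - <<'E'
from h import *
for n in['wrist1','side1','wr3_0','wr3_1','wr3_2','side3','top0']:
    f=dict(np.load(f'pics/{n}.npz'));v=tab(f);print(n,holes(f,110),'dark:',np.where(v<75)[0].tolist() if 'side' in n or n in('wrist1','top0') else '')
E
```

```text
wrist1 [(np.float64(174.6), np.float64(61.0), 2012), (np.float64(113.4), np.float64(77.0), 182), (np.float64(55.8), np.float64(60.0), 1728), (np.float64(-64.7), np.float64(60.0), 1699), (np.float64(-1.1), np.float64(74.0), 137)] dark: [58, 318, 319, 320, 323, 325, 326, 327, 328, 329, 330, 331, 332, 333, 334, 335, 336, 337, 338, 339, 340, 341, 342, 343, 344, 346, 347, 348, 349, 350, 351]
side1 [(np.float64(174.6), np.float64(62.0), 205), (np.float64(-64.7), np.float64(60.0), 235)] dark: [60, 61, 62, 63]
wr3_0 [(np.float64(141.1), np.float64(61.0), 3265), (np.float64(-98.9), np.float64(60.0), 2597), (np.float64(79.8), np.float64(73.0), 283), (np.float64(21.5), np.float64(60.0), 2387), (np.float64(-40.2), np.float64(79.0), 214)] dark: 
wr3_1 [(np.float64(149.3), np.float64(61.0), 3167), (np.float64(88.9), np.float64(73.0), 282), (np.float64(-90.5), np.float64(60.0), 2454), (np.float64(30.0), np.float64(60.0), 2351), (np.float64(-32.0), np.float64(78.0), 207)] dark: 
wr3_2 [(np.float64(157.6), np.float64(61.0), 3208), (np.float64(97.6), np.float64(73.0), 291), (np.float64(-82.5), np.floa
[... 293 characters left out ...]
]
top0 [(np.float64(56.1), np.float64(59.0), 326), (np.float64(-65.3), np.float64(60.0), 316), (np.float64(175.5), np.float64(61.0), 329)] dark: [54, 55, 56, 57, 58, 137, 138, 139, 140, 141, 142, 143, 144, 145, 146, 147, 148, 149, 150, 151, 152, 153, 154, 155, 156, 157, 158, 159, 160, 161, 162, 163, 164, 165, 166, 167, 168, 169, 170, 171, 172, 173, 174, 175, 176, 177, 178, 179, 180, 181, 182, 183, 184, 185, 186, 187, 188, 189, 190, 191, 192, 193, 194, 195, 196, 197, 198, 199, 200, 201, 202, 203, 204, 205, 206, 207, 208, 209, 210, 211, 212, 213, 214, 215, 216, 217, 218, 219, 220, 221, 222, 223, 224, 225, 226, 227, 228, 229, 310, 311, 312, 313, 314, 315, 316, 345, 346, 347, 348, 349, 350, 351]
```

```bash
python3 -m pendant '[[[-17.5,4.2,0,0,0,0,-1],[-17.5,4.2,0,0,0,0,-1],[0,0,20,0,0,0,-1],[0,0,20,0,0,0,-1],[0,0,12,0,0,0,-1],[0,0,0,0,0,0,-1],[0,0,0,0,0,0,-1]]]'
python3 - <<'E'
from h import *
f=dict(np.load('pics/side2.npz'));
for z in(60,70,75,80):print(z,onplane(f,[(321.7,262.7)],z).round(0))
def show(n):
  t=env.read_state()['time_s'];f=viewer.grab_frame(n);np.savez(f'pics/{n}_{t:.2f}.npz',**f);print(t,n,[tuple(map(float,h)) for h in holes(f,110)])
  return f
for i in range(2): show('wrist')
f=show('side');v=tab(f);print(np.where(v<75)[0].tolist())
print(env.read_state()['tcp_pos'])
E
```

```text
time_s: 6.75
tcp_pos: [561.6, -334.7, 93.2]
eef_rot: [-0.001, 0.117, 0.993, 0.0]
ft_force: [0.4, -0.1, 1.0]
grip_width: 0.1
finger_force: 0.0
60 [[ 537. -360.   60.]]
70 [[ 531. -379.   70.]]
75 [[ 528. -389.   75.]]
80 [[ 525. -399.   80.]]
6.75 wrist [(-130.1, 68.0, 269.0), (49.0, 60.0, 4925.0), (-72.6, 60.0, 4647.0)]
6.8 wrist [(-123.6, 78.0, 832.0), (56.9, 60.0, 5064.0), (-64.7, 60.0, 4478.0)]
6.85 side [(65.8, 62.0, 175.0), (-176.1, 61.0, 90.0), (-59.6, 65.0, 169.0)]
[25, 26, 27, 28, 29, 30, 60, 61, 62]
[ 562.8076426  -335.50293789   95.24586662]
```

```bash
python3 - <<'E'
from h import *
import glob
f=dict(np.load('pics/side_6.85.npz'));g=dict(np.load('pics/side1.npz'));a=tab(f)-tab(g);print(a[280:320].tolist());print(np.where(a<-35)[0].tolist())
w=dict(np.load('pics/wrist_6.80.npz'));cv2.imwrite('pics/c4.png',np.hstack([cv2.resize(w['frame'],(400,300)),cv2.resize(f['frame'][200:320,200:360],(400,300))]))
E
```

```text
[0.0, 3.5, 1.0, 2.0, 2.0, 2.5, 0.0, -2.0, -5.0, -2.0, -2.0, -2.0, -2.0, 0.0, -0.5, -6.0, -10.5, -27.0, -45.5, -75.0, -79.5, -78.0, -70.0, -67.0, -69.5, -60.5, -32.0, -25.5, -5.5, -2.0, 1.0, 1.0, 1.0, 1.0, 1.5, 1.5, 1.0, 1.5, 1.5, 1.0]
[20, 21, 22, 23, 24, 25, 26, 27, 28, 29, 30, 31, 32, 33, 34, 35, 298, 299, 300, 301, 302, 303, 304, 305]
```

View pics/c4.png

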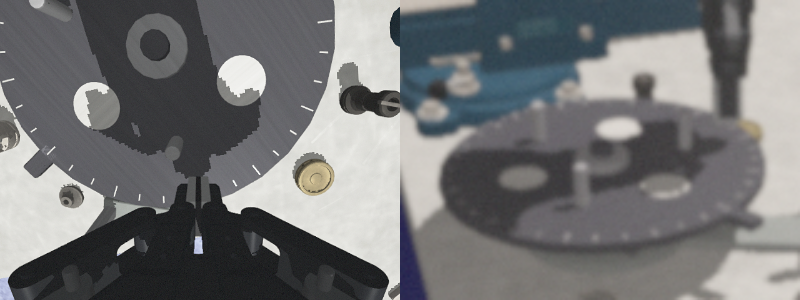

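```bash
cat >> h.py <<'E'
import sys
def samp(n):
    for i in range(n):
        s=env.read_state();f=viewer.grab_frame('wrist');np.savez(f'pics/w_{s["time_s"]:.2f}.npz',**f)
        print(round(s['time_s'],2),s['tcp_pos'].round(1)[2],[tuple(map(float,h)) for h in holes(f,110)])
E
python3 -m pendant '[[[0,0,8,0,0,0,-1]]]'|head -2;python3 -c 'from h import *;samp(4)'
for i in 1 2 3 4; do python3 -m pendant '[[[0,0,0,0,0,0,-1],[0,0,0,0,0,0,-1],[0,0,0,0,0,0,-1],[0,0,0,0,0,0,-1],[0,0,0,0,0,0,-1],[0,0,0,0,0,0,-1],[0,0,0,0,0,0,-1]]]'>/dev/null;python3 -c 'from h import *;samp(1)';done
```

```text
time_s: 7.0
tcp_pos: [563.8, -336.1, 88.4]
7.0 88.4 [(87.4, 60.0, 6222.0), (-95.7, 81.0, 993.0), (-32.9, 59.0, 4501.0)]
7.05 85.8 [(-133.6, 53.0, 611.0), (92.5, 59.0, 5221.0), (-88.4, 81.0, 927.0), (-25.1, 59.0, 4586.0)]
7.1 85.5 [(-129.2, 56.0, 2107.0), (97.1, 58.0, 3672.0), (-81.1, 81.0, 839.0), (44.0, 72.0, 558.0), (-17.3, 59.0, 4593.0)]
7.15 85.6 [(-124.9, 58.0, 3723.0), (101.5, 55.0, 1950.0), (52.3, 73.0, 619.0), (-74.0, 81.0, 765.0), (-9.4, 59.0, 4597.0)]
7.9 86.0 [(-129.2, 56.0, 1987.0), (96.8, 58.0, 3615.0), (-81.6, 81.0, 804.0), (43.8, 72.0, 564.0), (-17.5, 59.0, 4566.0)]
8.65 86.0 [(88.7, 60.0, 6350.0), (-94.5, 82.0, 945.0), (-31.5, 59.0, 4600.0)]
9.4 86.0 [(-112.5, 81.0, 1252.0), (69.8, 60.0, 6041.0), (-51.4, 60.0, 4762.0)]
10.15 86.0 [(-76.5, 60.0, 5167.0), (45.0, 60.0, 5320.0)]
```

```bash
for i in 1 2 3 4 5 6; do python3 -m pendant '[[[0,0,0,0,0,0,-1],[0,0,0,0,0,0,-1],[0,0,0,0,0,0,-1],[0,0,0,0,0,0,-1],[0,0,0,0,0,0,-1],[0,0,0,0,0,0,-1],[0,0,0,0,0,0,-1],[0,0,0,0,0,0,-1],[0,0,0,0,0,0,-1],[0,0,0,0,0,0,-1]]]'>/dev/null;python3 -c 'from h import *;samp(1)';done
```

```text
11.2 86.0 [(-129.2, 65.0, 141.0), (49.5, 60.0, 5449.0), (-72.2, 60.0, 5076.0)]
12.25 86.0 [(-77.2, 60.0, 5180.0), (44.4, 60.0, 5303.0)]
13.3 86.0 [(93.2, 75.0, 918.0), (-91.0, 60.0, 5444.0), (30.3, 60.0, 5005.0)]
14.35 86.0 [(-113.2, 60.0, 5865.0), (70.7, 74.0, 745.0), (7.8, 59.0, 4690.0)]
15.4 86.0 [(-132.2, 54.0, 1079.0), (94.0, 59.0, 4765.0), (-86.1, 82.0, 855.0), (40.1, 72.0, 230.0), (-22.5, 59.0, 4578.0)]
16.45 86.0 [(-120.2, 80.0, 1205.0), (61.2, 60.0, 5787.0), (-60.4, 60.0, 4880.0)]
```

```bash
for i in 1 2 3 4 5 6; do python3 -m pendant '[[[0,0,0,0,0,0,-1],[0,0,0,0,0,0,-1],[0,0,0,0,0,0,-1],[0,0,0,0,0,0,-1],[0,0,0,0,0,0,-1],[0,0,0,0,0,0,-1],[0,0,0,0,0,0,-1],[0,0,0,0,0,0,-1],[0,0,0,0,0,0,-1]]]'>/dev/null;python3 -c 'from h import *;samp(1)';done
python3 - <<'E'
from h import *
import glob
n=sorted(glob.glob('pics/w_2*.npz'))[-1];cv2.imwrite('pics/c5.png',dict(np.load(n))['frame']);print(n)
E
```

```text
17.4 86.0 [(-111.4, 60.0, 5824.0), (72.6, 74.0, 787.0), (9.6, 59.0, 4709.0)]
18.35 86.0 [(-108.8, 81.0, 1175.0), (73.8, 60.0, 6144.0), (-47.3, 60.0, 4679.0)]
19.3 86.0 [(-108.8, 60.0, 5774.0), (75.3, 74.0, 797.0), (12.2, 59.0, 4741.0)]
20.25 86.0 [(-115.4, 82.0, 1204.0), (66.7, 60.0, 5978.0), (-54.6, 60.0, 4816.0)]
21.2 86.0 [(-121.8, 59.0, 4708.0), (104.6, 53.0, 867.0), (58.3, 73.0, 648.0), (-69.8, 82.0, 598.0), (-4.0, 59.0, 4587.0)]
22.15 86.0 [(99.3, 67.0, 159.0), (-79.4, 60.0, 5229.0), (42.1, 60.0, 5259.0)]
pics/w_22.15.npz
```

View pics/c5.png

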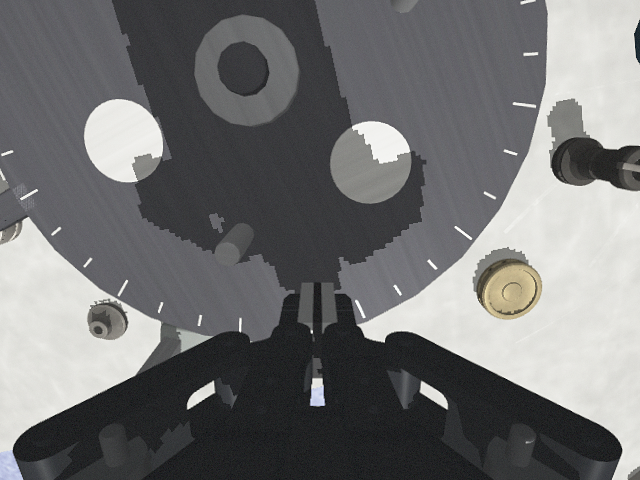

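```bash
python3 -m pendant '[[[0,0,0,0,0,0,-1],[0,0,0,0,0,0,-1],[0,0,0,0,0,0,-1],[0,0,0,0,0,0,-1],[0,0,0,0,0,0,-1]]]'>/dev/null;python3 -c 'from h import *;samp(1);print(env.read_state()["ft_force"])'
```

```text
22.7 86.0 [(-115.5, 81.0, 1263.0), (66.7, 60.0, 5983.0), (-54.7, 60.0, 4815.0)]
[ 0.80736691 -0.20795239  0.2265684 ]
```

```bash
python3 -m pendant '[[[0,0,0,0,0,0,-1],[0,0,0,0,0,0,-1],[0,0,0,0,0,0,-1],[0,0,0,0,0,0,-1],[0,0,0,0,0,0,-1],[0,0,0,0,0,0,-1],[0,0,13,0,0,0,-1],[0,0,0.5,0,0,0,-1]]]';python3 -c 'from h import *;samp(2);print(env.read_state()["ft_force"])'
```

```text
time_s: 23.55
tcp_pos: [563.4, -335.1, 72.4]
eef_rot: [0.001, 0.117, 0.993, -0.0]
ft_force: [0.4, 0.1, 8.5]
grip_width: 0.1
finger_force: 4.3
23.55 72.4 [(-128.9, 52.0, 242.0), (91.1, 58.0, 4082.0), (-86.1, 81.0, 1111.0), (38.8, 73.0, 570.0), (-22.2, 59.0, 5328.0)]
23.6 73.0 [(-129.2, 52.0, 235.0), (91.1, 58.0, 4137.0), (-86.3, 81.0, 1118.0), (38.7, 73.0, 553.0), (-22.3, 59.0, 5294.0)]
[ 1.66887228 -0.89240715  7.75971608]
```

```bash
python3 -m pendant '[[[0,0,0.5,0,0,0,-1],[0,0,0,0,0,0,-1],[0,0,0,0,0,0,-1]]]'|grep -E 'pos|force';python3 - <<'E'
from h import *
samp(1);f=viewer.grab_frame('side')
cv2.imwrite('pics/c6.png',cv2.resize(f['frame'][200:320,220:380],(640,480)))
E
```

```text
tcp_pos: [563.4, -335.7, 73.3]
ft_force: [0.6, 0.3, 7.6]
finger_force: 3.4
23.95 73.3 [(-129.2, 52.0, 206.0), (91.0, 58.0, 4164.0), (-86.5, 81.0, 1119.0), (38.6, 73.0, 542.0), (-22.6, 59.0, 5291.0)]
```

View pics/c6.png

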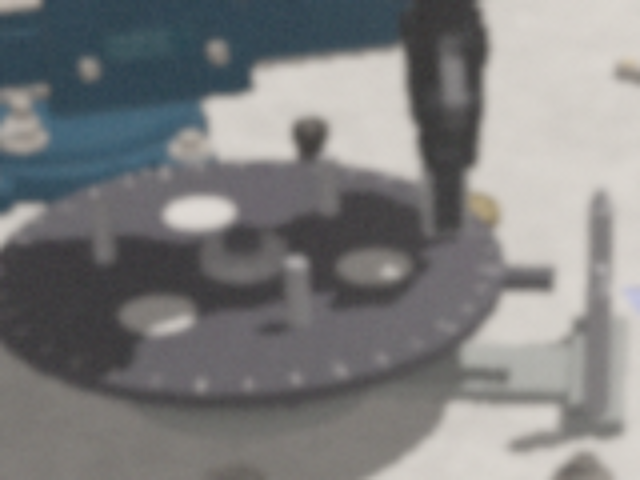

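The side view shows the tab (525,277) in line with the fork posts, which overlap at (600,300), and the fingertip at (440,220) pressing on the disc with about 8 N.

```bash
python3 -c 'from plant import job;print(job.job_done())'
```

```text
the job is handed in; nothing more can be done
None
```

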